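Find the working damper on the extraction box and open it

TASK

Only one of the four identical plates on top of the extraction box is a working butterfly damper; the other three are blanked off. With the fingertips, press the plates near an edge one after another until you find the one that rocks, then push it over until it stands upright so that the port is fully open, and take the hand away. Do not pick anything up, and leave the bottles, glassware and tools where they stand.

Things in the scene. Friction and masses are not known exactly. Their poses are not given: they have to be found in the camera images.
- extraction_box: fixed grey sheet-metal duct on the bench, 140 mm deep (x), 635 mm long (y), 110 mm high, white hose at its right-hand end. Origin on the bench under the middle of the row of four ports; y runs along the row, z up, -x side (front) faces the robot. Flat top with four identical square ports 120 mm apart, 20 mm bars between them; hollow for 100 mm below. Each port is closed flush by a bare aluminium plate
- port_1 (a point): centre of the upper face of the closed plate in port 1, 110 mm above the bench, at y = -180 mm in the box's frame; fixed to the box. Plate: 100 mm along x, 96 mm along y, 4 mm thick, a dark stripe across its middle along y. Three of the plates are blanks fixed down; one, in any port and of the same look, is the damper, pivoted about its stripe, so it gives only when pressed well away from it
- port_2 (a point): centre of the upper face of the closed plate in port 2, 110 mm above the bench, at y = -60 mm in the box's frame; fixed to the box. Plate: 100 mm along x, 96 mm along y, 4 mm thick, a dark stripe across its middle along y. Three of the plates are blanks fixed down; one, in any port and of the same look, is the damper, pivoted about its stripe, so it gives only when pressed well away from it
- port_3 (a point): centre of the upper face of the closed plate in port 3, 110 mm above the bench, at y = 60 mm in the box's frame; fixed to the box. Plate: 100 mm along x, 96 mm along y, 4 mm thick, a dark stripe across its middle along y. Three of the plates are blanks fixed down; one, in any port and of the same look, is the damper, pivoted about its stripe, so it gives only when pressed well away from it
- port_4 (a point): centre of the upper face of the closed plate in port 4, 110 mm above the bench, at y = 180 mm in the box's frame; fixed to the box. Plate: 100 mm along x, 96 mm along y, 4 mm thick, a dark stripe across its middle along y. Three of the plates are blanks fixed down; one, in any port and of the same look, is the damper, pivoted about its stripe, so it gives only when pressed well away from it
- damper (a joint): tilt of the damper plate, rad: 0 closed (start), positive rear (+x) edge down and front edge up, negative the reverse; stops at +-1.57, upright, half of it above the box top. Stiff pivot: 0.09 N m turns it (about 3 N pressed 30 mm from the pivot line), and it stays where left. Pressing an edge brings it to about 1 rad before the hand meets the raised half; push that half sideways for the rest
- big_bottle: tall amber bottle with a white six-sided cap bearing a red disc, 70 mm diameter, 145 mm tall, standing behind the box; loose, origin at the centre of its underside
- small_bottle: small amber bottle of the same kind, 42 mm diameter, 75 mm tall, standing on top of the box on its left-hand solid end; loose, origin at the centre of its underside
- jar: glass jar with a white lid, 64 mm diameter, 85 mm tall, behind the box; loose, origin at the centre of its underside
- beaker: open glass beaker, 68 mm diameter, 90 mm tall, in front of the box; loose, origin at the centre of its underside
- ring: steel ring, 48 mm outside diameter, 14 mm tall, lying in front of the box; loose, origin at the centre of its underside
- caliper: digital caliper, 230 mm long, 12 mm tall, lying in front of the box; loose, origin at the middle of its length, on the bench
- scraper: small spatula with a blue handle, 190 mm long, lying in front of the box; loose, origin at the middle of its length, on the bench

How it is judged:
On the way:
1. the damper plate has been found and rocked at least 0.15 rad (9 degrees) by pressing ((value of joint damper above 0.15 rad or value of joint damper below -0.15 rad)), for 0.05 s.
At the end, for the whole second after the job is handed in: the damper plate stands upright, within about 15 degrees (tilt beyond 1.3 rad, either way round), and is at rest; every loose thing is upright and within 30 mm of where it stood ((value of joint damper above 1.3 rad or value of joint damper below -1.3 rad) and velocity of joint damper between -0.05 and 0.05 rad/s and distance of each of big_bottle, small_bottle, jar, beaker, ring, caliper, scraper from where it was at the start of the episode below 0.03 m and angle between each of big_bottle, small_bottle, jar, beaker, ring, caliper, scraper's own z axis and vertical below 0.2 rad); the robot touches nothing.
It fails at once if a bottle or the jar is picked up, pushed more than 30 mm or knocked over (distance of any of big_bottle, small_bottle, jar from where it was at the start of the episode above 0.03 m or angle between any of big_bottle, small_bottle, jar's own z axis and vertical above 0.35 rad).
It fails at once if the beaker is picked up, pushed more than 30 mm or knocked over (distance of beaker from where it was at the start of the episode above 0.03 m or angle between beaker's own z axis and vertical above 0.35 rad).
It fails at once if the ring, caliper or scraper is picked up, pushed more than 30 mm or knocked over (distance of any of ring, caliper, scraper from where it was at the start of the episode above 0.03 m or angle between any of ring, caliper, scraper's own z axis and vertical above 0.35 rad).
It also fails if it takes over 56 s, if anything falls off the work surface, if the arm or the gripper's body presses on something with over 40 N, if the wrist force passes 120 N, or if a joint passes its speed limit or range.

ROBOT

A 6-joint arm with a two-finger parallel gripper is mounted at the origin on the work surface. World frame = base frame: x ahead of the robot, y to its left, z up, the work surface at z = 0. Lengths are in m, angles in rad, forces in N, time in s.
With the tool pointing down it reaches from about 0.4 to 0.825 m from the base axis. Payload 7 kg.
Tool frame: the origin (TCP) lies on the centre line of the jaws, within the pads' length; the fingertips stand 25 mm ahead of it and the grasp point (between the pads) lies 6 mm ahead of it; z points along the fingers, y is the direction in which the jaws open and shut (so a half turn about z gives the same grasp; the last joint's range is limited). The gripper opens to 88 mm and grips with 3 to 60 N. Pads are 19 mm wide; open, the fingers measure 130 mm over their backs; the gripper's body (78 mm by 193 mm) begins 47 mm behind the grasp point.
Start: joints at [-0.825, 0.359, 0.012, 0, -1.224, -0.288], TCP at [0.298, -0.605, 0.252] pointing down, gripper open.
Joint ranges: [-3.07, 3.07], [-1.43, 2.12], [-1.02, 1.25], [-3.03, 1.67], [-3.05, -0], [-3.03, 3.03]. Speed limits (rad/s): [2.39, 2.39, 3.01, 3.14, 3.14, 3.14].

INTERFACE

Orientations are given as [roll, pitch, yaw] about the fixed x, y, z axes, in that order (R = Rz(yaw) Ry(pitch) Rx(roll)).
In Python, from station import * gives the robot as it stands. The module is installed in compiled form; this text tells all that it offers.
- The arm moves only by the tool step_arm, never from a script. Its argument "commands" is text: rows parted by semicolons, each of 6 numbers parted by spaces: the shift along the tool's x, y, z in mm, then the turn, a rotation vector about the tool's x, y, z in rad. A call has 1 to 8 rows; each row shifts and turns the commanded pose from where the row before left it, along the tool's axes as they then stand; what a row does not reach is not made up. A row lasts 1/8 s, in which the tool goes at most 62.5 mm and 10.7 degrees, less where a joint would pass 70% of its speed; a pose out of reach is approached as far as the arm can. A call is refused whole if a number of a shift passes 62.5 or a number of a turn 0.188, either way. A call with a gripper value outside its range is refused whole. "jaw" is the finger opening in mm, from 0 to 87.6, set as the call begins (left out, the last holds). The fingers move at their own pace and stop on an object; "grip_force" is the grip in N (left out, the last holds). Time passes only in rows, so rows that do not move let the fingers close. It gives the time, the measured TCP pose, the force and the opening at its end, in the units of the state.
- get_state(): the state, without advancing time (a new reading comes with each control period).
- grab_frame(name): name is "scene" or "side" or "wrist"; returns a dict with "frame" (480x640x3 uint8, red, green, blue), "fovy" (degrees; the focal length in pixels is half the picture's height over the tangent of half this angle, whatever the lens; pixels are square), "cx", "cy" (the principal point, pixels), "k1" (the pictures are not rectified: a ray, as slopes to the right and down, at radius r is drawn at 1 + k1 r^2 times it, then the intrinsics apply), "rvec" (rotation vector, rad) and "tvec" (3), from world to camera coordinates, as OpenCV has them; the wrist camera has in their place "tool_from_camera" (4x4, takes a point from camera to tool coordinates, whose origin is the TCP and whose axes are the flange's). Camera axes: x right, y down, z forward; pixel columns grow to the right and rows downward; lengths in m; the calibration is good to about 2 mm. A picture is of the moment at which its call begins: read the wrist's pose just before it. There is no depth.
- job_done(): hands the job in, once; it reports no verdict.
Trained networks look in a picture, given as the dict that the camera call returned (one of the last four; its "shot" number tells which), for a name from the list of things; names that differ only in an ending like _2 or _b are one class to them, and where a whole thing is asked for, a point or a joint stands for the part that bears it (a point fixed in the world has none). Each returns a list of dicts, best first, with "conf" (0 to 1); they miss things now and then, are a little off and sometimes report something else, mostly with a low value. They report only what shows in the picture. A call takes as long as a camera call.
- recognise(picture, name): "pixel" ([column, row] in pixels, amid what is visible of it).
The state is a dict: "t": time; "q": joint angles; "qd": joint speeds; "joint_efforts": joint torques, N m; "eef_pos": TCP position; "ee_rot": TCP orientation; "force": force on the tool from outside, world axes, zero at the start; "moment": the same for the moment, N m; "width": finger opening in m.
Only numpy, scipy, OpenCV 4.12 (cv2) and the standard library are available. Lean on these libraries where they do the work, as an engineer would, in place of code of your own. Each camera call takes 0.05 s, during which the arm holds its last target.

## Working session

There is one attempt and no reset: what is moved stays moved. The work goes in short steps, Python scripts to look and compute and a tool call to move; the robot and the scene stay as the last step left them, time stands still between calls to the robot, and variables do not carry over. Pictures are saved under pics/ and viewed, and the job is handed in when it is done.

Besides the shell and the picture viewer there is one more tool, called as name(argument=value, ...), one argument or row to a line, values as JSON. step_arm: Moves the arm, as the interface text tells. Its arguments: {"type":"object","properties":{"commands":{"type":"string"},"jaw":{"type":"number"},"grip_force":{"type":"number"}},"required":["commands"]}

```bash
mkdir -p pics; cat > h.py <<'E'
from station import *
import numpy as np, cv2
def save(d,n): cv2.imwrite('pics/'+n+'.png',cv2.cvtColor(d['frame'],cv2.COLOR_RGB2BGR))
def K(d):
    f=240/np.tan(np.radians(d['fovy'])/2); return f
def ray(d,px):
    f=K(d); m=np.array([[f,0,d['cx']],[0,f,d['cy']],[0,0,1]])
    u=cv2.undistortPoints(np.array([[px]],float),m,np.array([d['k1'],0,0,0,0.]))[0,0]
    # iterate inverse
    R=cv2.Rodrigues(np.array(d['rvec'],float))[0]; t=np.array(d['tvec'],float).ravel()
    return -R.T@t, R.T@np.array([u[0],u[1],1])
def onz(d,px,z):
    o,v=ray(d,px); return o+v*(z-o[2])/v[2]
def proj(d,P):
    f=K(d); m=np.array([[f,0,d['cx']],[0,f,d['cy']],[0,0,1]])
    return cv2.projectPoints(np.array(P,float).reshape(-1,1,3),np.array(d['rvec'],float),np.array(d['tvec'],float),m,np.array([d['k1'],0,0,0,0.]))[0][:,0]
E
python3 - <<'E'
from h import *
s=get_state(); print(s['t'],s['eef_pos'],s['ee_rot'],s['force'])
for n in ('scene','side'):
    d=grab_frame(n); save(d,n+'0'); print(n,d['fovy'],d['k1'],d['rvec'],d['tvec'])
    for o in ['extraction_box','damper','big_bottle','small_bottle','jar','beaker','ring','caliper','scraper']:
        z={'small_bottle':.147,'big_bottle':.07,'jar':.04,'beaker':.045,'damper':.11,'extraction_box':.11}.get(o,.006)
        print(o,[(np.round(r['pixel']),round(r['conf'],2),np.round(onz(d,r['pixel'],z),3)) for r in recognise(d,o)[:4]])
E
```

```text
0.0 [ 0.29812627 -0.60510719  0.25064641] [ 3.13997822e+00 -1.43868920e-04 -2.68391850e+00] [ 0.47968899 -0.32089119  0.16237486]
scene 48.48858512880493 -0.14948956851287126 [ 1.53221093  1.88888223 -0.92939994] [ 0.08284305 -0.25882662  1.57959732]
extraction_box [(array([308., 254.]), 0.8, array([0.619, 0.017, 0.11 ])), (array([238., 310.]), 0.16, array([ 0.789, -0.067,  0.11 ]))]
damper [(array([240., 229.]), 0.56, array([ 0.569, -0.141,  0.11 ]))]
big_bottle [(array([305., 258.]), 0.17, array([0.588, 0.   , 0.07 ]))]
small_bottle [(array([487., 228.]), 0.75, array([0.518, 0.354, 0.147]))]
jar [(array([412., 333.]), 0.79, array([0.719, 0.234, 0.04 ]))]
beaker [(array([466., 204.]), 0.77, array([0.29 , 0.323, 0.045]))]
ring [(array([194., 209.]), 0.24, array([ 0.385, -0.345,  0.006]))]
caliper []
scraper [(array([194., 206.]), 0.74, array([ 0.375, -0.35 ,  0.006]))]
side 47.75044161511245 -0.008667324952014808 [ 0.52906798 -2.60854589  1.29556156] [0.5368157  0.17953463 0.9984583 ]
extraction_box [(array([307., 320.]), 0.59, array([0.474, 0.28 , 0.11 ]))]
damper [(array([196., 294
[... 189 characters left out ...]
e [(array([260., 334.]), 0.71, array([0.512, 0.366, 0.147])), (array([346., 180.]), 0.27, array([ 0.545, -0.092,  0.147]))]
jar [(array([199., 294.]), 0.94, array([0.717, 0.236, 0.04 ])), (array([400., 242.]), 0.58, array([ 0.41 , -0.069,  0.04 ]))]
beaker [(array([381., 391.]), 0.55, array([0.332, 0.316, 0.045]))]
ring [(array([399., 252.]), 0.73, array([ 0.412, -0.077,  0.006])), (array([307., 315.]), 0.37, array([0.519, 0.176, 0.006]))]
caliper [(array([304., 320.]), 0.68, array([0.52 , 0.189, 0.006])), (array([398., 296.]), 0.63, array([0.376, 0.059, 0.006])), (array([197., 297.]), 0.33, array([0.74 , 0.215, 0.006]))]
scraper [(array([426., 211.]), 0.67, array([ 0.393, -0.252,  0.006]))]
```

View pics/scene0.png

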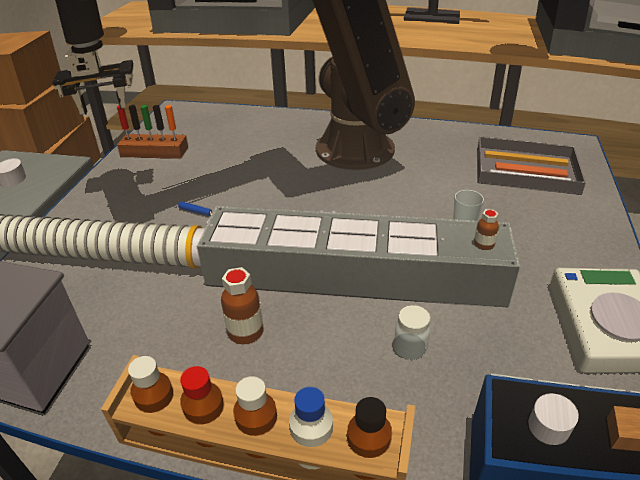

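View pics/side0.png

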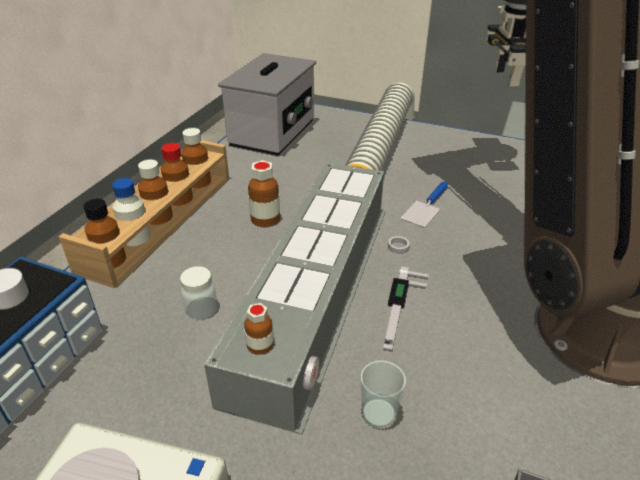

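The scene view shows the plates at about (240,228), (295,231), (353,235) and (413,238). The side view shows them at (348,182), (333,212), (315,245) and (293,287). I'll fit the box pose to these next.

```bash
cat >> h.py <<'E'
def blobs(fn,d,pts):
    g=cv2.imread(fn,0); m=cv2.threshold(g,165,255,0)[1]
    m=cv2.morphologyEx(m,cv2.MORPH_CLOSE,np.ones((7,7)))
    n,l,st,c=cv2.connectedComponentsWithStats(m)
    out=[]
    for p in pts:
        i=l[p[1]-4,p[0]-8] or l[p[1]+4,p[0]+8]
        q=cv2.approxPolyDP(cv2.findContours((l==i).astype(np.uint8),0,2)[0][0],6,True)[:,0]
        out.append((c[i],st[i,4],q))
    return out
E
python3 - <<'E'
from h import *
from scipy.optimize import least_squares
A=[]
for n,pts in (('scene',[(240,228),(295,231),(353,235),(413,238)]),('side',[(348,182),(333,212),(315,245),(293,287)])):
    d=grab_frame(n)
    P=[]
    for c,a,q in blobs(f'pics/{n}0.png',d,pts):
        w=onz(d,c,.11); P.append(w); print(n,np.round(c,1),a,np.round(w,4),len(q),[np.round(onz(d,x,.11)[:2],3).tolist() for x in q])
    A.append((d,np.array(P)))
P=np.vstack([a[1] for a in A])[:,:2]; y=np.tile([-.18,-.06,.06,.18],2)
f=lambda p:np.concatenate([(P-(p[:2]+y[:,None]*[-np.sin(p[2]),np.cos(p[2])])).ravel()])
r=least_squares(f,[.55,0,0]); print(r.x,np.abs(r.fun).max()); np.save('box.npy',r.x)
x0,y0,t=r.x
for yy in (-.18,-.06,.06,.18):
    print(yy,[np.round([x0+dx*np.cos(t)-yy*np.sin(t),y0+dx*np.sin(t)+yy*np.cos(t)],3).tolist() for dx in(-.04,0,.04)])
def B(x,y,z=.11): return [x0+x*np.cos(t)-y*np.sin(t),y0+x*np.sin(t)+y*np.cos(t),z]
for d,_ in A:
    im=cv2.cvtColor(d['frame'],cv2.COLOR_RGB2BGR)
    for yy in (-.18,-.06,.06,.18):
        q=proj(d,[B(a,yy+b) for a,b in((-.05,-.048),(.05,-.048),(.05,.048),(-.05,.048))])
        cv2.polylines(im,[np.int32(np.round(q))],True,(0,0,255))
    cv2.imwrite('pics/ov_%d.png'%d['shot'],im); print(d['shot'])
E
ls pics
```

```text
scene [326.1 232.9] 5922 [0.5477 0.0365 0.11  ] 35 [[0.556, -0.222], [0.619, -0.187], [0.607, -0.096], [0.561, -0.101], [0.554, -0.081], [0.607, -0.065], [0.596, 0.023], [0.552, 0.018], [0.544, 0.04], [0.594, 0.049], [0.586, 0.141], [0.538, 0.138], [0.53, 0.161], [0.583, 0.168], [0.593, 0.243], [0.522, 0.272], [0.475, 0.251], [0.485, 0.183], [0.461, 0.176], [0.53, 0.161], [0.535, 0.139], [0.466, 0.132], [0.497, 0.047], [0.47, 0.037], [0.475, 0.009], [0.478, 0.036], [0.54, 0.043], [0.541, 0.02], [0.497, 0.012], [0.506, -0.074], [0.556, -0.094], [0.512, -0.105], [0.508, -0.223], [0.512, -0.204], [0.558, -0.193]]
scene [326.1 232.9] 5922 [0.5477 0.0365 0.11  ] 35 [[0.556, -0.222], [0.619, -0.187], [0.607, -0.096], [0.561, -0.101], [0.554, -0.081], [0.607, -0.065], [0.596, 0.023], [0.552, 0.018], [0.544, 0.04], [0.594, 0.049], [0.586, 0.141], [0.538, 0.138], [0.53, 0.161], [0.583, 0.168], [0.593, 0.243], [0.522, 0.272], [0.475, 0.251], [0.485, 0.183], [0.461, 0.176], [0.53, 0.161], [0.535, 0.139], [0.466, 0.132], [0.497, 0.047], [0.47, 0.037], [0.475, 0.009], [0.478, 0.036], [0.54, 0.043
[... 7429 characters left out ...]
669], [1.446, -1.498], [1.335, -1.136], [1.452, -1.196], [1.447, -1.105], [1.711, -1.391], [1.896, -1.317], [1.803, -1.172], [2.082, -1.244], [1.86, -0.97], [1.802, -0.832], [2.0, -0.914], [2.152, -1.104], [2.169, -1.209], [2.287, -1.163], [2.092, -1.006], [2.245, -1.086], [1.855, -0.667], [1.809, -0.555], [1.905, -0.539], [2.012, -0.604], [2.276, -0.868]]
[ 8.06862552e-01 -1.89252649e-01  3.52849680e-09] 0.4057711857459165
-0.18 [[0.767, -0.369], [0.807, -0.369], [0.847, -0.369]]
-0.06 [[0.767, -0.249], [0.807, -0.249], [0.847, -0.249]]
0.06 [[0.767, -0.129], [0.807, -0.129], [0.847, -0.129]]
0.18 [[0.767, -0.009], [0.807, -0.009], [0.847, -0.009]]
3
4
ov_3.png
ov_4.png
scene0.png
side0.png
```

```bash
rm pics/ov*; cat > fit.py <<'E'
from h import *
from scipy.optimize import minimize
D=[grab_frame('scene'),grab_frame('side')]
G=[cv2.GaussianBlur(cv2.cvtColor(d['frame'],cv2.COLOR_RGB2GRAY).astype(np.float32),(0,0),.7) for d in D]
a=np.linspace(-.07,.07,57);b=np.linspace(-.07,.07,57)
L=[];W=[]
for yy in (-.18,-.06,.06,.18):
    for u in a:
        for v in b:
            if abs(v)>.059: continue
            ins=abs(u)<.05 and abs(v)<.048
            L.append((u,yy+v)); W.append(1 if ins and abs(u)>.004 else -1)
L=np.array(L);W=np.array(W)
def Bw(p,L,z=.11):
    c,s=np.cos(p[2]),np.sin(p[2]); return np.c_[p[0]+L[:,0]*c-L[:,1]*s,p[1]+L[:,0]*s+L[:,1]*c,np.full(len(L),z)]
def cost(p,ks=(0,1)):
    r=0
    for k in ks:
        q=proj(D[k],Bw(p,L)).astype(np.float32)
        val=cv2.remap(G[k],q[:,0][:,None],q[:,1][:,None],1)[:,0]
        r-=np.corrcoef(val,W)[0,1]
    return r
if __name__=='__main__':
    for ks in((0,1),(0,),(1,)):
        r=minimize(cost,[.539,.025,.1],args=(ks,),method='Nelder-Mead',options=dict(initial_simplex=np.array([[.539,.025,.1],[.555,.025,.1],[.539,.045,.1],[.539,.025,.2]]),xatol=1e-5)); print(ks,r.x,r.fun)
        if len(ks)==2: np.save('box.npy',r.x);p=r.x
    for k,d in enumerate(D):
        im=cv2.cvtColor(d['frame'],cv2.COLOR_RGB2BGR)
        for yy in (-.18,-.06,.06,.18):
            q=proj(d,Bw(p,np.array([(-.05,yy-.048),(.05,yy-.048),(.05,yy+.048),(-.05,yy+.048)])))
            cv2.polylines(im,[np.int32(np.round(q))],True,(0,0,255))
        cv2.imwrite('pics/ov%d.png'%k,im[150:350,170:530].repeat(2,0).repeat(2,1))
    print(np.round(Bw(p,np.array([(dx,y) for y in(-.18,-.06,.06,.18) for dx in(-.04,0,.04)])),3))
    print('t',get_state()['t'])
E
python3 fit.py
```

```text
(0, 1) [0.5448129  0.03239155 0.09378873] -1.8580281289991354
(0,) [0.54546521 0.03133255 0.09503256] -0.9371098509010632
(1,) [0.5442277  0.03397154 0.09268995] -0.9411037712970024
[[ 0.522 -0.151  0.11 ]
 [ 0.562 -0.147  0.11 ]
 [ 0.601 -0.143  0.11 ]
 [ 0.511 -0.031  0.11 ]
 [ 0.55  -0.027  0.11 ]
 [ 0.59  -0.024  0.11 ]
 [ 0.499  0.088  0.11 ]
 [ 0.539  0.092  0.11 ]
 [ 0.579  0.096  0.11 ]
 [ 0.488  0.208  0.11 ]
 [ 0.528  0.212  0.11 ]
 [ 0.568  0.215  0.11 ]]
t 1.2
```

step_arm(
  commands="0 0 0 0 0 0.182; 0 0 0 0 0 0.182; -34.5 43.2 0 0 0 0; -34.5 43.2 0 0 0 0; -34.5 43.2 0 0 0 0; -34.5 43.2 0 0 0 0; -34.5 43.2 0 0 0 0; -34.5 43.2 0 0 0 0",
  jaw=0,
  grip_force=20,
)

```text
t: 2.2
eef_pos: [0.481, -0.3265, 0.2519]
ee_rot: [-3.141, 0.001, -3.048]
force: [1.3, -0.8, -0.4]
width: 0.0133
```

```bash
cat > st.py <<'E'
from h import *
from scipy.spatial.transform import Rotation as Ro
p=np.load('box.npy'); s=get_state()
R=Ro.from_euler('xyz',s['ee_rot']).as_matrix(); pos=np.array(s['eef_pos']); tip=pos+R@[0,0,.025]
def box(v):
    d=np.array(v[:2])-p[:2]; c,sn=np.cos(p[2]),np.sin(p[2]); return np.array([d@[c,sn],d@[-sn,c],v[2]-.11])
print('t',s['t'],'q',np.round(s['q'],2),'w',s['width'],'F',np.round(s['force'],1),'rot',np.round(s['ee_rot'],3))
print('tip in box frame from top mm',np.round(box(tip)*1000,1))
def go(bx,by,bz):
    c,sn=np.cos(p[2]),np.sin(p[2]); d=np.array([bx,by,bz])/1000-box(tip)
    w=np.array([d[0]*c-d[1]*sn,d[0]*sn+d[1]*c,d[2]]); print('to',bx,by,bz,'tool mm',np.round(R.T@w*1000,1))
import sys
a=list(map(float,sys.argv[1:]))
for i in range(0,len(a),3): go(*a[i:i+3])
E
python3 st.py 40 -180 20
```

```text
t 2.2 q [-0.26  0.21 -0.2   0.   -1.16 -1.22] w 0.013310692400396838 F [ 1.3 -0.8 -0.4] rot [-3.141e+00  1.000e-03 -3.048e+00]
tip in box frame from top mm [ -97.1 -351.3  116.9]
to 40.0 -180.0 20.0 tool mm [-137.1  171.3   96.9]
```

step_arm(
  commands="-34 43 0 0 0 0; -34 43 0 0 0 0; -34 43 0 0 0 0; -35 42 0 0 0 0; 0 0 30 0 0 0; 0 0 35 0 0 0; 0 0 20 0 0 0; 0 0 0 0 0 0",
)

```text
t: 3.2
eef_pos: [0.5995, -0.1449, 0.165]
ee_rot: [3.141, -0.003, -3.048]
force: [0.1, -0.3, 1.1]
width: 0.0006
```

```bash
python3 st.py 40 -180 1
```

```text
t 3.2 q [ 0.08  0.33 -0.23 -0.   -1.01 -1.56] w 0.0006316097970343289 F [ 0.1 -0.3  1.1] rot [ 3.141e+00 -3.000e-03 -3.048e+00]
tip in box frame from top mm [  37.8 -181.6   30. ]
to 40.0 -180.0 1.0 tool mm [-2.3  1.6 29. ]
```

step_arm(
  commands="-2 1 10 0 0 0; 0 0 8 0 0 0; 0 0 5 0 0 0; 0 0 3 0 0 0; 0 0 2 0 0 0; 0 0 2 0 0 0; 0 0 2 0 0 0; 0 0 0 0 0 0",
)

```text
t: 4.2
eef_pos: [0.6025, -0.1438, 0.1347]
ee_rot: [-3.142, 0.0, -3.048]
force: [0.1, -0.0, 0.1]
width: 0.0003
```

```bash
python3 st.py 40 -180 1
```

```text
t 4.2 q [ 0.08  0.36 -0.27  0.   -0.94 -1.56] w 0.0003181453135232404 F [ 0.1 -0.   0.1] rot [-3.142  0.    -3.048]
tip in box frame from top mm [  40.9 -180.8   -0.3]
to 40.0 -180.0 1.0 tool mm [ 0.9  0.8 -1.4]
```

step_arm(
  commands="0 0 2 0 0 0; 0 0 2 0 0 0; 0 0 0 0 0 0",
)

```text
t: 4.58
eef_pos: [0.6025, -0.1438, 0.1305]
ee_rot: [-3.142, 0.0, -3.048]
force: [0.1, 0.8, 1.8]
width: 0.0006
```

step_arm(
  commands="0 0 2 0 0 0; 0 0 2 0 0 0; 0 0 0 0 0 0",
)

```text
t: 4.95
eef_pos: [0.6022, -0.1438, 0.1263]
ee_rot: [3.142, -0.0, -3.048]
force: [-0.2, -0.8, 1.7]
width: 0.0002
```

The tip is 9 mm below the plate level and the force is only about 2 N, so the plate in port 1 is giving way. I'll press further and check with a picture.

step_arm(
  commands="0 0 5 0 0 0; 0 0 5 0 0 0; 0 0 5 0 0 0; 0 0 0 0 0 0",
)

```text
t: 5.45
eef_pos: [0.6023, -0.1437, 0.1108]
ee_rot: [3.141, -0.001, -3.048]
force: [1.2, -0.1, 1.2]
width: 0.0006
```

```bash
python3 st.py; python3 -c "
from h import *
save(grab_frame('scene'),'s1')
d=grab_frame('side');save(d,'s2')"; python3 -c "
import cv2,numpy as np
a=cv2.imread('pics/s1.png')[150:350,140:340];b=cv2.imread('pics/s2.png')[100:300,240:440]
cv2.imwrite('pics/c1.png',cv2.resize(np.hstack([a,b]),None,fx=2,fy=2))"
```

```text
t 5.45 q [ 0.08  0.39 -0.29 -0.   -0.89 -1.56] w 0.0006233682318610395 F [ 1.2 -0.1  1.2] rot [ 3.141e+00 -1.000e-03 -3.048e+00]
tip in box frame from top mm [  40.7 -180.7  -24.2]
```

View pics/c1.png

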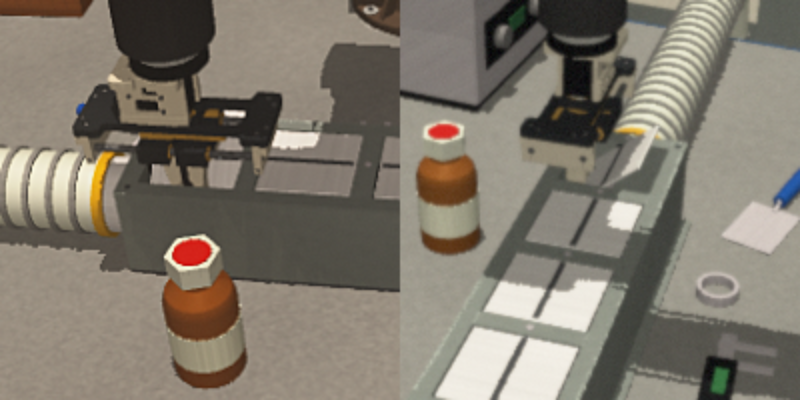

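The picture shows port 1's front edge raised (side crop at about (640,160)) and the rear half down under the fingers. I'll press on to about 0.95 rad.

step_arm(
  commands="4 0 3 0 0 0; 0 0 5 0 0 0; 0 0 4 0 0 0; 0 0 3 0 0 0; 0 0 0 0 0 0",
)

```text
t: 6.18
eef_pos: [0.5981, -0.1442, 0.0961]
ee_rot: [3.141, -0.001, -3.048]
force: [1.0, -0.2, 1.3]
width: 0.0003
```

```bash
python3 st.py 40 -180 70
```

```text
t 6.175 q [ 0.08  0.4  -0.31 -0.   -0.86 -1.56] w 0.00031960839403737617 F [ 1.  -0.2  1.3] rot [ 3.141e+00 -1.000e-03 -3.048e+00]
tip in box frame from top mm [  36.5 -180.8  -38.9]
to 40.0 -180.0 70.0 tool mm [  -3.4    0.8 -108.9]
```

step_arm(
  commands="0 0 -30 0 0 0; 0 0 -40 0 0 0; 0 0 -40 0 0 0; 35 0 0 0 0 0; 40 0 0 0 0 0; 37 0 0 0 0 0; 0 0 0 0 0 0; 0 0 0 0 0 0",
)

```text
t: 7.18
eef_pos: [0.4871, -0.1547, 0.2067]
ee_rot: [-3.142, 0.0, -3.048]
force: [0.3, 1.1, -0.3]
width: 0.0005
```

```bash
python3 st.py -75 -180 18 -14 -180 18; python3 -c "
from h import *
d=grab_frame('side');save(d,'s3')"; python3 -c "
import cv2,numpy as np
b=cv2.imread('pics/s3.png')[80:280,240:540]
cv2.imwrite('pics/c3.png',cv2.resize(b,None,fx=2,fy=2))"
```

```text
t 7.175 q [ 0.08  0.12 -0.41  0.   -1.04 -1.55] w 0.0004576112300386735 F [ 0.3  1.1 -0.3] rot [-3.142  0.    -3.048]
tip in box frame from top mm [ -75.  -180.8   71.7]
to -75.0 -180.0 18.0 tool mm [ 0.   0.8 53.7]
to -14.0 -180.0 18.0 tool mm [-61.    0.8  53.8]
```

View pics/c3.png

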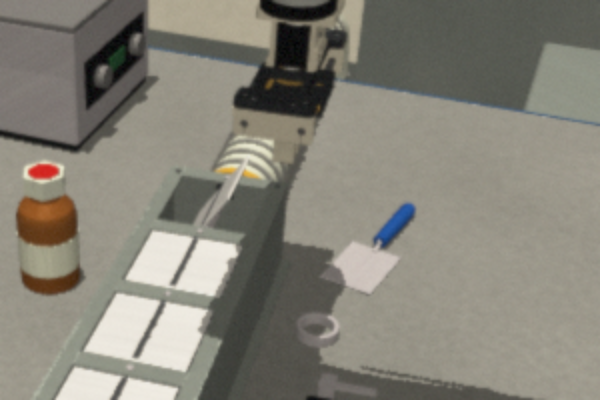

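The plate stands tilted at about 1 rad (around (222,190)) and the hand is clear of it on the front side. I'll lower the hand and push towards the rear.

step_arm(
  commands="0 0 25 0 0 0; 0 0 28 0 0 0; 0 0 0 0 0 0; -12 0 0 0 0 0; -12 0 0 0 0 0; -10 0 0 0 0 0; -8 0 0 0 0 0; 0 0 0 0 0 0",
)

```text
t: 8.22
eef_pos: [0.5292, -0.1507, 0.1535]
ee_rot: [3.142, 0.0, -3.048]
force: [-1.1, 0.3, -0.3]
width: -0.0001
```

step_arm(
  commands="-6 0 0 0 0 0; -5 0 0 0 0 0; -4 0 0 0 0 0; 0 0 0 0 0 0",
)

```text
t: 8.72
eef_pos: [0.5444, -0.1492, 0.1536]
ee_rot: [-3.142, 0.001, -3.048]
force: [0.3, 1.1, 0.6]
width: 0.0002
```

```bash
python3 st.py -12 -180 18
```

```text
t 8.725 q [ 0.08  0.26 -0.37  0.   -0.94 -1.56] w 0.00021701333716850032 F [0.3 1.1 0.6] rot [-3.142e+00  1.000e-03 -3.048e+00]
tip in box frame from top mm [ -17.4 -180.7   18.6]
to -12.0 -180.0 18.0 tool mm [-5.4  0.7  0.6]
```

step_arm(
  commands="-2 0 0 0 0 0; -1.5 0 0 0 0 0; 0 0 0 0 0 0",
)

```text
t: 9.1
eef_pos: [0.5472, -0.1489, 0.1535]
ee_rot: [3.142, 0.0, -3.048]
force: [-1.7, -0.3, 0.6]
width: 0.0007
```

```bash
python3 st.py; python3 -c "
from h import *
save(grab_frame('scene'),'s4')
d=grab_frame('side');save(d,'s5')"; python3 -c "
import cv2,numpy as np
a=cv2.imread('pics/s4.png')[150:350,140:340];b=cv2.imread('pics/s5.png')[100:300,240:440]
cv2.imwrite('pics/c4.png',cv2.resize(np.hstack([a,b]),None,fx=2,fy=2))"
```

```text
t 9.1 q [ 0.08  0.27 -0.36 -0.   -0.94 -1.56] w 0.0006567204997803643 F [-1.7 -0.3  0.6] rot [ 3.142  0.    -3.048]
tip in box frame from top mm [ -14.6 -180.8   18.5]
```

View pics/c4.png

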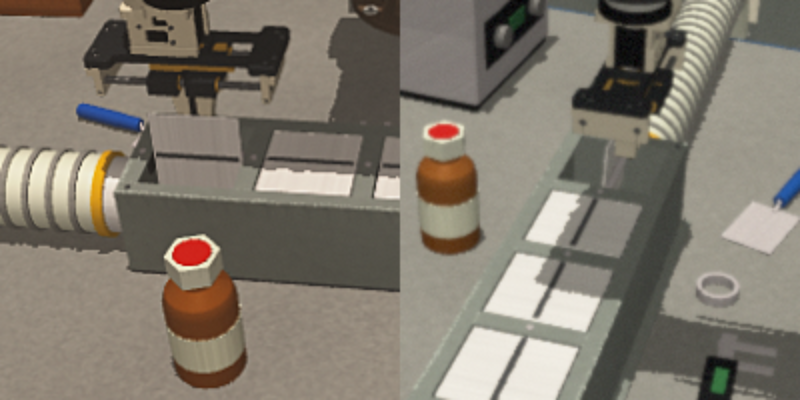

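The plate stands upright in both views (scene crop (197,150), side crop (612,165)). I'll back the hand off to the front, lift it, and check again.

step_arm(
  commands="15 0 0 0 0 0; 25 0 0 0 0 0; 20 0 0 0 0 0; 0 0 -30 0 0 0; 0 0 -40 0 0 0; 0 -30 -30 0 0 0; 0 -40 0 0 0 0; 0 -50 0 0 0 0",
)

```text
t: 10.2
eef_pos: [0.4984, -0.2746, 0.2546]
ee_rot: [-3.141, 0.002, -3.046]
force: [0.9, -0.1, 0.2]
width: 0.0002
```

step_arm(
  commands="0 -50 0 0 0 0; 0 -50 0 0 0 0; 0 -40 0 0 0 0; 0 0 0 0 0 0; 0 0 0 0 0 0; 0 0 0 0 0 0",
)

```text
t: 10.95
eef_pos: [0.5117, -0.4125, 0.254]
ee_rot: [-3.141, 0.001, -3.047]
force: [1.0, 0.1, 0.1]
width: 0.0005
```

```bash
cat > chk.py <<'E'
from h import *
import fit
p=np.load('box.npy')
for k,d in enumerate(fit.D):
    n=('scene','side')[k]; im=cv2.cvtColor(d['frame'],cv2.COLOR_RGB2BGR); old=cv2.imread(f'pics/{n}0.png'); save(d,n+'_end')
    for th,col in((1.3,(0,0,255)),(1.57,(0,255,0))):
        L=np.array([(-.05*np.cos(th),-.18-.048),(-.05*np.cos(th),-.18+.048)]); q=proj(d,fit.Bw(p,L,.108+.05*np.sin(th))); cv2.line(im,tuple(map(int,q[0].round())),tuple(map(int,q[1].round())),col)
    y,x=((150,140),(110,240))[k]; cv2.imwrite(f'pics/e{k}.png',cv2.resize(im[y:y+130,x:x+200],None,fx=4,fy=4,interpolation=cv2.INTER_NEAREST))
    for o in ['big_bottle','small_bottle','jar','beaker','ring','caliper','scraper']:
        print(n,o,[(np.round(r['pixel']),round(r['conf'],2)) for r in recognise(d,o)[:2]])
    df=cv2.absdiff(cv2.cvtColor(d['frame'],cv2.COLOR_RGB2BGR),old).max(2); cv2.imwrite(f'pics/df{k}.png',df)
E
python3 chk.py; python3 st.py; python3 -c "
import cv2,numpy as np
cv2.imwrite('pics/e.png',np.vstack([cv2.resize(cv2.imread('pics/e%d.png'%k),(460,299)) for k in(0,1)]))
cv2.imwrite('pics/df.png',cv2.resize(np.hstack([cv2.imread('pics/df%d.png'%k) for k in(0,1)]),(800,300)))"
```

```text
scene big_bottle [(array([238., 310.]), 0.83)]
scene small_bottle [(array([486., 228.]), 0.62)]
scene jar [(array([413., 333.]), 0.62)]
scene beaker [(array([468., 203.]), 0.98)]
scene ring [(array([238., 312.]), 0.46)]
scene caliper []
scene scraper [(array([194., 208.]), 0.8)]
side big_bottle [(array([258., 196.]), 0.97)]
side small_bottle [(array([263., 332.]), 0.76)]
side jar [(array([198., 295.]), 0.63)]
side beaker [(array([383., 393.]), 0.9)]
side ring [(array([399., 248.]), 0.52), (array([425., 210.]), 0.47)]
side caliper [(array([308., 314.]), 0.63)]
side scraper [(array([427., 209.]), 0.56), (array([345., 176.]), 0.22)]
t 11.75 q [-0.38  0.33 -0.03 -0.   -1.22 -1.09] w 0.0005466150753671846 F [ 0.2 -0.2  0.5] rot [ 3.142 -0.    -3.048]
tip in box frame from top mm [ -74.7 -440.8  118.5]
```

View pics/e.png

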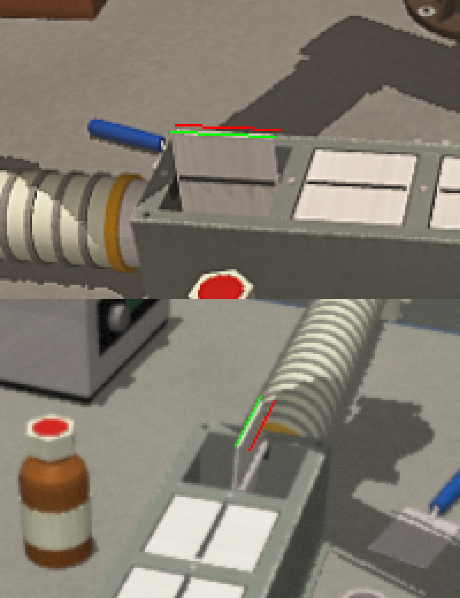

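View pics/df.png

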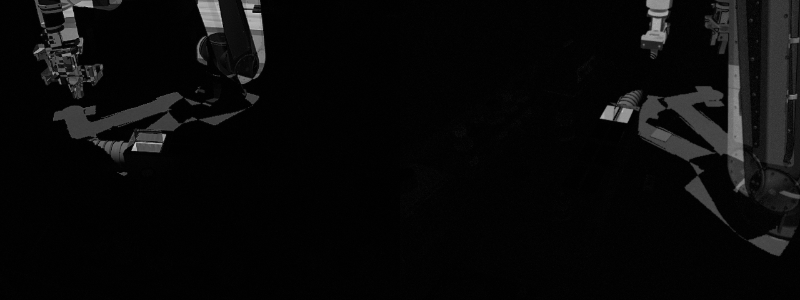

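The plate's top edge lies on the green 1.57 rad line in both views, well clear of the red 1.3 rad line. The difference images show only the arm, its shadow and the port 1 plate as changed, and the hand is clear.

```bash
python3 -c "
from station import *
print(job_done())"
```

```text
the job is handed in; nothing more can be done
None
```

The damper is the plate in port 1, and it now stands upright with the port fully open. I handed the job in at about 12 s of the 56 s allowed; no verdict is reported.

**What I did:** I pressed port 1 first, near its rear edge. It gave way at about 2 N, so I left the other three plates alone. I pressed it to about 0.95 rad, then lifted the hand over to the front and pushed the raised half towards the rear. Then I backed the hand away.

**Last checks:**
- **Plate:** its top edge lies on the line I projected for 1.57 rad in both the scene and side views, well clear of the 1.3 rad limit.
- **Loose things:** comparing pictures from before and after, only the arm, its shadow and the plate had changed.
- **Hand:** it is well clear of everything, and the force reading is about zero.

**Where the checks disagreed:** the recogniser gave some wrong results for the caliper and ring. It missed the caliper in the scene view, and reported the ring at the big bottle there. For those two I relied on the picture comparison instead.

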